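# Release the pawl and push the jar clamp's arm down

## Task

One of the two clamps has a specimen jar in its nest. With closed fingertips press that clamp's pawl pad all the way down, so that the pawl is clear of the teeth, and only then push its arm down by the paddle past the teeth until it stops on the jar lid; the arm stays down and the pawl stays free. Pinch and lift nothing, leave the jar in its nest, do not move the empty clamp or the things standing around, and finish clear of everything.

Things in the scene. Friction and masses are not known exactly. Their poses are not given: they have to be found in the camera images.
- clamp_a: Frame of the clamp that has a jar standing in its nest. The two clamps are alike; each is 215 x 90 mm, fixed to the worktop, and may stand left or right of the other, 150 to 460 mm away. Origin: on the worktop directly under the arm's hinge axis. Own +x points to the clamp's back (away from the robot at yaw 0), +y to its left, z up; the base reaches 85 mm behind and 130 mm in front (-x) of the origin. Behind the hinge two posts carry the pawl's pivot, to 160 mm high.
- clamp_a_hinge (a point): Point on the hinge axis of the arm of the clamp that has a jar standing in its nest, 100 mm above the worktop. The axis runs along the clamp's own y. The arm carries a toothed disc of 58 mm radius on it.
- clamp_a_paddle (a point): Centre of the flat top face of the push paddle (36 mm along the arm x 44 mm wide) at the free front end of the hold-down arm of the clamp that has a jar standing in its nest. It lies 180 mm from the hinge axis along the arm and 10 mm above the arm's centre line; it moves with the arm, on a circle about the hinge axis, forward and down. When fully down it is 110 mm above the worktop and the face is level. The bar behind it is 14 mm wide.
- clamp_a_arm (a joint): Angle of the hold-down arm of the clamp that has a jar standing in its nest, rad. 0: the arm slopes up towards the clamp's front (-x), 0.85 rad above level; it grows as the arm goes down; 0.85: level, fully down, at its rigid stop (push on it with a force limit). It starts at 0 to 0.12. While the pawl is in the teeth it stops at about 0.14. A stiff joint (about 1 N m, 4 to 7 N at the paddle): it stays where it is left and does not fall by itself once the pawl is free.
- clamp_a_pad (a point): Centre of the upper face of the pawl's thumb pad of the clamp that has a jar standing in its nest: a ribbed black pad, 24 x 18 (across) x 6 mm, at the end of a lever 48 mm to the clamp's right (-y) of the arm, 7 mm behind the hinge axis and about 163 mm above the worktop. It is pressed downwards and sinks about 22 mm, turning about the pawl's pivot, which lies 55 mm behind it (clamp's +x), 150 mm above the worktop.
- clamp_a_pawl (a joint): Angle of the pawl of the clamp that has a jar standing in its nest, rad. 0: nose fully in the teeth, arm blocked; it grows as the pad is pressed down; 0.40: pad fully down at its stop, nose well clear of the teeth (it clears them at about 0.15). About 3 N at the pad; it has no spring back and stays where it is left.
- clamp_b: The empty clamp, which has no jar, to be left alone: its frame, defined as for clamp_a.
- clamp_b_hinge (a point): The empty clamp, which has no jar, to be left alone: its point on the arm's hinge axis, defined as for clamp_a.
- clamp_b_paddle (a point): The empty clamp, which has no jar, to be left alone: its top of the push paddle, defined as for clamp_a.
- clamp_b_arm (a joint): The empty clamp, which has no jar, to be left alone: its arm angle, defined as for clamp_a.
- clamp_b_pad (a point): The empty clamp, which has no jar, to be left alone: its top of the pawl's thumb pad, defined as for clamp_a.
- clamp_b_pawl (a joint): The empty clamp, which has no jar, to be left alone: its pawl angle, defined as for clamp_a.
- jar_center (a point): Centre of the closed white screw-top specimen jar, 41 mm across, 58 mm high, standing loose in the round nest of clamp_a, 85 mm in front of the hinge axis under the arm's rubber foot. Its lid is 70 mm above the worktop; with the arm fully down the foot lies on the lid (gap under 1 mm).
- spare_jar_center (a point): Bystander: centre of another screw-top specimen jar, 41 mm across, 58 mm high, standing on the worktop, left.
- buffer_bottle_center (a point): Bystander: white bottle, 50 mm across, 135 mm high, standing on the worktop, right; point on its axis 60 mm up.
- dropper_center (a point): Bystander: small dropper bottle, 28 mm across, 70 mm high, standing on the worktop, right; point on its axis 31 mm up.
- timer_center (a point): Bystander: small white bench timer, 42 x 66 x 57 mm, standing loose beside or between the clamps (the two clamps and the timer share three places side by side, in any order); its centre, 28 mm up.
- clamp_a_nest (a point): Centre of the floor of the round nest (42 mm inside, wall 14 mm high) of clamp_a, 12 mm above the worktop, in which the jar stands.

How it is judged (in metres and radians):
On the way, in this order (a step that is already met when the one before it is completed fails the run):
1. the pawl of the clamp with the jar is pressed free while its arm is still up (value of joint clamp_a_pawl above 0.25 rad and value of joint clamp_a_arm below 0.2 rad), for 0.1 s.
2. the arm is pushed down onto the jar (value of joint clamp_a_arm above 0.79 rad and value of joint clamp_a_pawl above 0.2 rad), for 0.2 s.
At the end, for the whole second after the job is handed in: The arm of the clamp with the jar is fully down (joint above 0.79 of 0.85 rad) and at rest, its pawl free (above 0.2 of 0.40 rad), the jar upright in its nest; the empty clamp's arm and pawl are as they were (all of step 2 and distance between jar_center and clamp_a_nest below 0.036 m and angle between jar_center's own z axis and vertical below 0.12 rad and linear speed of jar below 0.02 m/s and velocity of joint clamp_a_arm between -0.05 and 0.05 rad/s and value of joint clamp_b_arm below 0.2 rad and value of joint clamp_b_pawl below 0.1 rad); the robot touches nothing.
It fails at once if the arm is forced past the teeth with the pawl still in them (value of joint clamp_a_pawl below 0.1 rad and value of joint clamp_a_arm above 0.2 rad).
It fails at once if the arm is lifted (value of joint clamp_a_arm below -0.06 rad).
It fails at once if the empty clamp is worked (value of joint clamp_b_pawl above 0.12 rad or distance of clamp_b_paddle from where it was at the start of the episode above 0.03 m).
It fails at once if the jar is lifted or dragged from its nest (distance of jar_center from where it was at the start of the episode above 0.012 m).
It fails at once if a bystander is moved or lifted (distance of any of timer_center, spare_jar_center, buffer_bottle_center, dropper_center from where it was at the start of the episode above 0.02 m).
It also fails if it takes over 51 s, if anything falls off the work surface, if the arm or the gripper's body presses on something with over 40 N, if the wrist force passes 120 N, or if a joint passes its speed limit or range.

## Robot

A 6-joint arm with a two-finger parallel gripper is mounted at the origin on a cart in front of the work surface, level with it; the furniture and walls round the work are solid. World frame = base frame: x ahead of the robot, y to its left, z up, the work surface at z = 0. Lengths are in mm, angles in degrees, forces in N, time in s.
With the tool pointing down it reaches from about 300 to 850 mm from the base axis. Payload 4.2 kg.
Tool frame: the origin (TCP) lies at the centre of the arm's flange, where the gripper is bolted on; the fingertips stand 191 mm ahead of it and the grasp point (between the pads) lies 172 mm ahead of it; z points along the fingers, y is the direction in which the jaws open and shut (so a half turn about z gives the same grasp; the last joint's range is limited). The gripper opens to 91 mm and grips with 3 to 60 N. Pads are 32 mm wide; open, the fingers measure 118 mm over their backs; the gripper's body (76 mm by 178 mm) begins 60 mm behind the grasp point.
Start: joints at [69.442, 18.312, 89.639, -0, 72.044, -1.146], TCP at [191.101, 542.313, 404.776] pointing down, gripper open.
Joint ranges: [-177.97, 177.97], [-48.28, 115.42], [12.27, 149.76], [-77.06, 257.06], [2.81, 150.46], [-146.56, 146.56]. Speed limits (degrees/s): [147.25, 147.25, 180, 180, 180, 180].

## Interface

Orientations are given as [roll, pitch, yaw] about the fixed x, y, z axes, in that order (R = Rz(yaw) Ry(pitch) Rx(roll)).
In Python, from workcell import status, vision, ticket gives the robot as it stands.
- The arm moves only by the shell command python3 -m jog 'ROWS' [FORCE]. ROWS is JSON, a list of rows, each a list of 7 numbers: the finger opening in m, from 0 to 0.0912, then the shift along the tool's x, y, z in m, then the turn, a rotation vector about the tool's x, y, z in rad. A call has 1 to 12 rows; each row shifts and turns the commanded pose from where the row before left it, along the tool's axes as they then stand; what a row does not reach is not made up. A row lasts 1/8 s, in which the tool goes at most 62.5 mm and 10.7 degrees, less where a joint would pass 70% of its speed; a pose out of reach is approached as far as the arm can. A call with a gripper value outside its range is refused whole. The fingers move at their own pace and stop on an object; FORCE is the grip in N (left out, the last holds). Time passes only in rows, so rows that do not move let the fingers close. It gives the time, the measured TCP pose, the force and the opening at its end, in the units of the state.
- status.state(): the state, without advancing time (a new reading comes with each control period).
- vision.grab_frame(name): name is "side" or "top" or "wrist"; returns a dict with "color" (384x512x3 uint8, blue, green, red), "depth" (384x512 float32, mm along the optical axis (not along the pixel's ray), 0 where there is no reading), "fov_y" (degrees; the focal length in pixels is half the picture's height over the tangent of half this angle, whatever the lens; pixels are square), "cx", "cy" (the principal point, pixels), "pose" (4x4, takes a point from camera to world coordinates). Camera axes: x right, y down, z forward; pixel columns grow to the right and rows downward; lengths in mm; the calibration is good to about 2 mm. A picture is of the moment at which its call begins.
- ticket.job_done(): hands the job in, once; it reports no verdict.
Trained networks look in the newest picture that a camera, given by its name, has taken for a name from the list of things; names that differ only in an ending like _2 or _b are one class to them, and where a whole thing is asked for, a point or a joint stands for the part that bears it (a point fixed in the world has none). Each returns a list of dicts, best first, with "p" (0 to 1); they miss things now and then, are a little off and sometimes report something else, mostly with a low value. They report only what shows in the picture. A call takes as long as a camera call.
- vision.find_in(camera, label): "location" ([x, y, z] in mm, in world coordinates, good to about 4 mm: the middle of the surface that is visible of it).
- vision.silhouettes(camera, label): "pixels" (384x512 bool, what is visible of it).
The state is a dict: "time_s": time; "qpos": joint angles; "qvel": joint speeds; "effort": joint torques, N m; "ee_pos": TCP position; "ee_rot": TCP orientation; "force": force on the tool from outside, world axes, zero at the start; "torque": the same for the moment, N m; "gripper_width": finger opening in mm.
Only numpy, scipy, OpenCV 4.12 (cv2) and the standard library are available. Lean on these libraries where they do the work, as an engineer would, in place of code of your own. Each camera call takes 0.05 s, during which the arm holds its last target.

## Working session

There is one attempt and no reset: what is moved stays moved. The work goes in short steps, Python scripts to look and compute and a shell command to move; the robot and the scene stay as the last step left them, time stands still between calls to the robot, and variables do not carry over. Pictures are saved under pics/ and viewed, and the job is handed in when it is done.

```bash
mkdir -p pics
python3 - <<'E'
from workcell import status, vision
import cv2, numpy as np
s=status.state(); print({k:np.round(v,3).tolist() for k,v in s.items()})
for n in ["side","top","wrist"]:
    f=vision.grab_frame(n); cv2.imwrite(f"pics/{n}0.png",f["color"]); print(n,f["fov_y"],f["cx"],f["cy"],np.round(f["pose"],3).tolist())
    for l in ["clamp_a","clamp_a_paddle","clamp_a_pad","jar_center","timer_center","clamp_a_hinge","buffer_bottle_center","dropper_center","spare_jar_center"]:
        print(l,[(np.round(d["location"]).tolist(),round(d["p"],2)) for d in vision.find_in(n,l)])
print(status.state()["time_s"])
E
```

```text
{'time_s': 0.0, 'qpos': [69.443, 18.352, 89.708, -0.002, 72.042, -1.145], 'qvel': [-0.095, 0.041, -0.03, -0.046, 0.025, -0.051], 'effort': [-0.001, -41.247, -23.197, 0.073, 0.046, -0.0], 'ee_pos': [191.043, 542.152, 403.907], 'ee_rot': [-179.898, 0.0, 160.588], 'force': [0.265, 0.232, 0.447], 'torque': [-0.031, -0.001, -0.001], 'gripper_width': 90.984}
side 46.04164885436396 256.00926180702623 191.0409107539083 [[-0.966, -0.105, 0.237, 207.176], [-0.258, 0.335, -0.906, 1386.542], [0.016, -0.936, -0.351, 690.51], [0.0, 0.0, 0.0, 1.0]]
clamp_a [([589.0, 19.0, 80.0], 0.81), ([612.0, 201.0, 70.0], 0.63)]
clamp_a_paddle [([598.0, 195.0, 124.0], 0.71)]
clamp_a_pad [([673.0, 150.0, 154.0], 0.51)]
jar_center [([531.0, 211.0, 54.0], 0.72), ([673.0, 149.0, 150.0], 0.55)]
timer_center [([591.0, 16.0, 116.0], 0.55)]
clamp_a_hinge []
buffer_bottle_center [([557.0, -317.0, 52.0], 0.52)]
dropper_center [([450.0, -377.0, 31.0], 0.55)]
spare_jar_center [([465.0, 401.0, 38.0], 0.92), ([653.0, -25.0, 153.0], 0.15)]
top 57.52124879764586 256.367704259796 198.5806923110623 [[0.004, -0.983, 0.185, 381.682
[... 231 characters left out ...]
150.0, 157.0], 0.43)]
jar_center [([534.0, 185.0, 70.0], 0.42)]
timer_center [([619.0, -223.0, 50.0], 0.58)]
clamp_a_hinge [([603.0, 183.0, 20.0], 0.58)]
buffer_bottle_center [([555.0, -327.0, 96.0], 0.68)]
dropper_center [([563.0, 190.0, 151.0], 0.65), ([452.0, -384.0, 46.0], 0.56)]
spare_jar_center [([466.0, 381.0, 55.0], 0.62), ([565.0, 190.0, 150.0], 0.16)]
wrist 61.71081230146341 257.03511059826576 196.8416365355582 [[0.332, 0.903, 0.274, 114.315], [0.943, -0.318, -0.096, 571.055], [0.0, 0.29, -0.957, 384.241], [0.0, 0.0, 0.0, 1.0]]
clamp_a []
clamp_a_paddle []
clamp_a_pad []
jar_center []
timer_center []
clamp_a_hinge []
buffer_bottle_center []
dropper_center []
spare_jar_center []
1.5
```

```bash
python3 -c "
import cv2
for n in ['side','top']:
    i=cv2.imread(f'pics/{n}0.png');cv2.imwrite(f'pics/{n}0b.png',cv2.resize(i,(768,576),interpolation=cv2.INTER_CUBIC))
"
```

```text
(no output)
```

View pics/side0b.png

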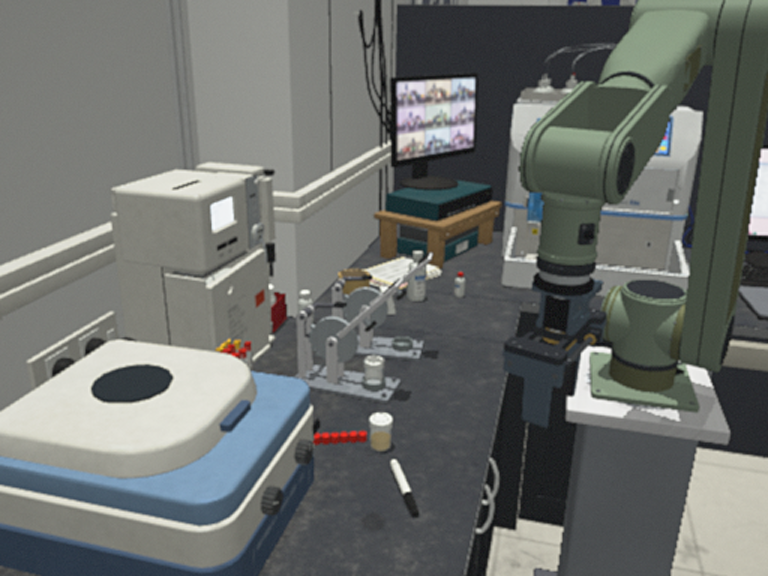

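View pics/top0b.png

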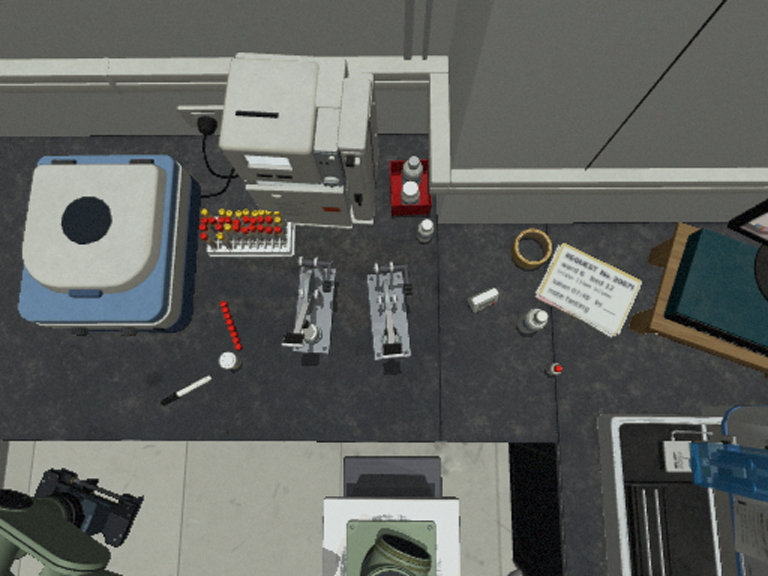

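```bash
cat > h.py <<'E'
import numpy as np, cv2
from workcell import status, vision
def pts(f):
    h,w=f["depth"].shape; fl=h/2/np.tan(np.radians(f["fov_y"]/2))
    v,u=np.mgrid[:h,:w]; d=f["depth"]
    P=np.stack([(u-f["cx"])/fl*d,(v-f["cy"])/fl*d,d],-1)
    W=P@f["pose"][:3,:3].T+f["pose"][:3,3]; W[d==0]=np.nan
    return W
def proj(f,p):
    h=f["depth"].shape[0]; fl=h/2/np.tan(np.radians(f["fov_y"]/2))
    c=f["pose"][:3,:3].T@(np.asarray(p,float)-f["pose"][:3,3])
    return c[0]/c[2]*fl+f["cx"],c[1]/c[2]*fl+f["cy"]
def find(n,ls):
    for l in ls: print(n,l,[(np.round(d["location"]).tolist(),round(d["p"],2)) for d in vision.find_in(n,l)])
def crop(f,x0,y0,x1,y1,k,name): cv2.imwrite("pics/"+name,cv2.resize(f["color"][y0:y1,x0:x1],None,fx=k,fy=k,interpolation=cv2.INTER_CUBIC))
E
python3 - <<'E'
from h import *
f=vision.grab_frame("top"); crop(f,170,150,300,250,6,"topc.png")
W=pts(f)
np.save("topW.npy",W)
# left base plate z 5..20
m=(W[...,2]>5)&(W[...,2]<25)&(W[...,0]>430)&(W[...,0]<800)
for lo,hi in [(-80,90),(110,290)]:
    q=W[m&(W[...,1]>lo)&(W[...,1]<hi)]; print(len(q),cv2.minAreaRect(q[:,:2].astype(np.float32)),np.median(q[:,2]))
E
```

```text
1038 ((609.5858764648438, 4.8914031982421875), (358.2818603515625, 168.3831787109375), 0.3720782697200775) 10.010184081664988
885 ((618.5365600585938, 201.81576538085938), (362.87152099609375, 174.6360626220703), 0.2966906428337097) 9.906889172878891
```

View pics/topc.png

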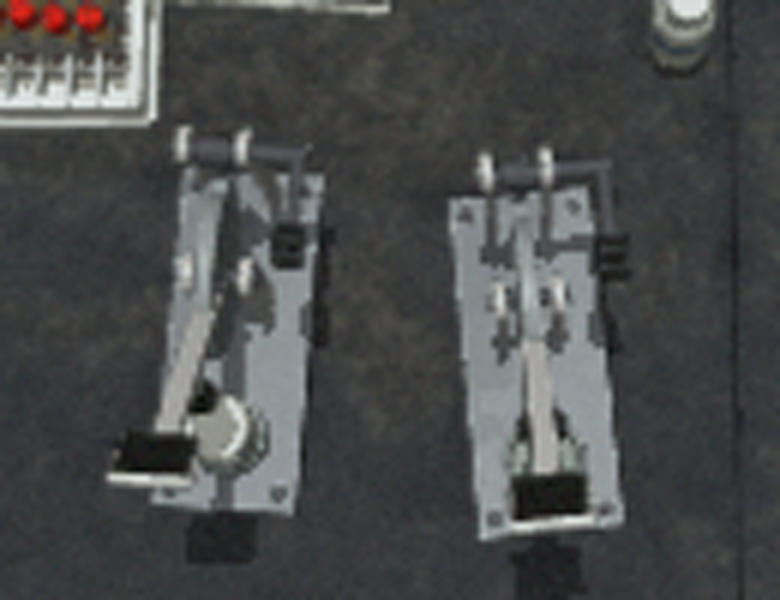

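Run:
```python
from h import *
f=vision.grab_frame("top"); W=pts(f)
h=384; fl=h/2/np.tan(np.radians(f["fov_y"]/2))
def ray(u,v,z):
    d=f["pose"][:3,:3]@np.array([(u-f["cx"])/fl,(v-f["cy"])/fl,1]); o=f["pose"][:3,3]
    return o+d*(z-o[2])/d[2]
for n,c in dict(BR=(323,177),FR=(293,513),FL=(152,505),paddle=(153,452)).items():
    u,v=(c[0]+.5)/6-.5+170,(c[1]+.5)/6-.5+150
    print(n,ray(u,v,10).round(1))
p=W[192:240,180:225].reshape(-1,3)
m=(np.abs(p[:,2]-10)<3.5); m8=(f["depth"]>0)
img=np.zeros((384,512),np.uint8); img[(np.abs(W[...,2]-10)<4)]=255
img[:,228:]=0; img[:,:185]=0; img[:170]=0
cnt,_=cv2.findContours(img,cv2.RETR_EXTERNAL,cv2.CHAIN_APPROX_NONE)
c=max(cnt,key=cv2.contourArea)[:,0]
q=W[c[:,1],c[:,0]]
print(cv2.minAreaRect(q[:,:2].astype(np.float32)),len(c)); 
# pad
find("top",["clamp_a_pad","clamp_a_paddle","clamp_a_nest"])
for l in ["clamp_a_pad","clamp_a_paddle","jar_center"]:
    for d in vision.silhouettes("top",l)[:3]:
        s=d["pixels"]; print(l,d["p"],s.sum(),np.argwhere(s).mean(0).round(1),np.nanmedian(W[s],0).round(1))
```

```text
BR [700.3 140.8  10. ]
FR [488.  154.6  10. ]
FL [492.6 241.7  10. ]
paddle [525.4 242.3  10. ]
((596.6276245117188, 190.5402069091797), (89.64254760742188, 214.7981414794922), 86.18534851074219) 246
top clamp_a_pad [([675.0, 148.0, 156.0], 0.42)]
top clamp_a_paddle [([564.0, 191.0, 151.0], 0.66)]
top clamp_a_nest [([603.0, 183.0, 13.0], 0.77)]
clamp_a_pad 0.45 126 [181.6 214.8] [667.9 143.8 157.7]
clamp_a_paddle 0.85 410 [208.2 201.6] [564.  189.  152.4]
jar_center 0.59 97 [221.5 207.2] [532.5 188.2  68.1]
```

Run:
```python
from h import *
f=vision.grab_frame("top"); W=pts(f)
h=384; fl=h/2/np.tan(np.radians(f["fov_y"]/2))
def ray(u,v,z):
    d=f["pose"][:3,:3]@np.array([(u-f["cx"])/fl,(v-f["cy"])/fl,1]); o=f["pose"][:3,3]
    return o+d*(z-o[2])/d[2]
for n,c,z in [("pad",(290,242),163),("paddle",(153,450),235),("pivL",(185,145),155),("pivR",(245,147),155),("hL",(184,270),105),("hR",(245,275),105)]:
    u,v=(c[0]+.5)/6-.5+170,(c[1]+.5)/6-.5+150
    print(n,ray(u,v,z).round(1),W[round(v),round(u)].round(1))
# clamp model prediction
o=np.array([619.1,189.,0]);a=-np.radians(3.75);R=np.array([[np.cos(a),-np.sin(a),0],[np.sin(a),np.cos(a),0],[0,0,1]])
for n,p in dict(pad=(7,-48,163),piv=(62,0,150),nest=(-85,0,12),pd0=(-180*np.cos(.85)+10*np.sin(.85),0,100+180*np.sin(.85)+10*np.cos(.85))).items():
    q=o+R@np.array(p); print(n,q.round(1),np.round([(proj(f,q)[0]-170+.5)*6-.5,(proj(f,q)[1]-150+.5)*6-.5]))
```

```text
pad [625.4 140.8 163. ] [624.7 140.2 165. ]
paddle [501.3 198.8 235. ] [500.  198.9 235.3]
pivL [683.1 202.6 155. ] [680.5 202.8 161.3]
pivR [681.9 168.6 155. ] [680.1 168.8 162.8]
hL [621.1 209.7 105. ] [618.1 209.2 112.6]
hR [618.2 174.  105. ] [618.9 175.  108.8]
pad [622.9 140.6 163. ] [290. 246.]
piv [681.  184.9 150. ] [217. 151.]
nest [534.3 194.6  12. ] [230. 437.]
pd0 [508.1 196.3 241.8] [156. 435.]
```

```bash
python3 -m jog '[[0,0,0,-0.035,0,0,-0.136],[0,0,0,-0.035,0,0,-0.136]]' 20; python3 -m jog '[[0,-0.038,-0.031,0,0,0,0],[0,-0.038,-0.031,0,0,0,0],[0,-0.038,-0.031,0,0,0,0],[0,-0.038,-0.031,0,0,0,0],[0,-0.038,-0.031,0,0,0,0],[0,-0.038,-0.031,0,0,0,0],[0,-0.038,-0.031,0,0,0,0],[0,-0.038,-0.031,0,0,0,0],[0,-0.038,-0.031,0,0,0,0],[0,-0.038,-0.031,0,0,0,0],[0,0,0,0,0,0,0]]'
```

```text
time_s: 2.2
ee_pos: [191.1, 542.3, 475.3]
ee_rot: [-179.9, -0.0, 176.4]
force: [-0.4, 0.8, 1.0]
gripper_width: 74.2
time_s: 3.58
ee_pos: [551.5, 205.5, 474.1]
ee_rot: [-180.0, -0.0, 175.9]
force: [-0.5, 0.5, -0.7]
gripper_width: 0.3
```

Run:
```python
from h import *
f=vision.grab_frame("wrist"); crop(f,0,0,512,384,1.5,"w1.png")
W=pts(f)
find("wrist",["clamp_a_pad","clamp_a_paddle","jar_center"])
o=np.array([619.1,189.,0]);a=-np.radians(3.75);R=np.array([[np.cos(a),-np.sin(a),0],[np.sin(a),np.cos(a),0],[0,0,1]])
for n,p in dict(pad=(7,-48,163),nest=(-85,0,12),pivot=(62,0,150)).items():
    q=o+R@np.array(p); print(n,np.round(np.array(proj(f,q))*1.5))
```

```text
wrist clamp_a_pad []
wrist clamp_a_paddle [([504.0, 195.0, 233.0], 0.94), ([628.0, -28.0, 156.0], 0.66)]
wrist jar_center []
pad [295. 394.]
nest [371. 223.]
pivot [368. 453.]
```

View pics/w1.png

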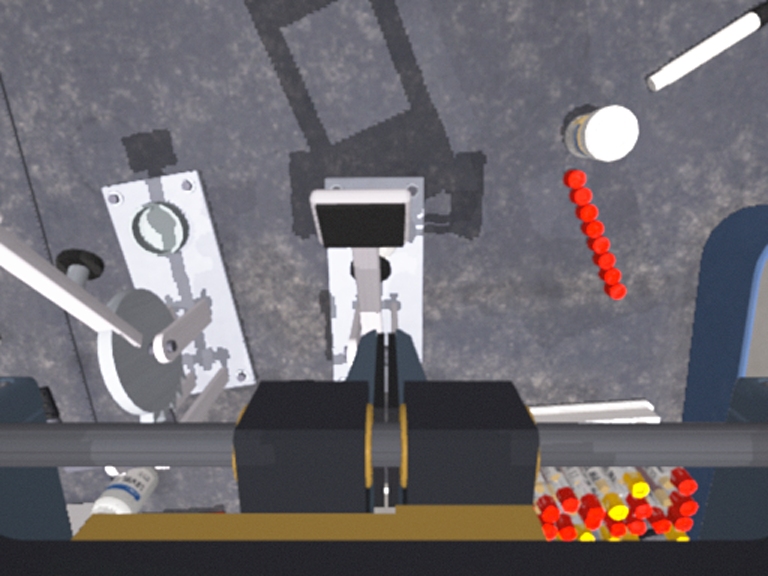

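Run:
```python
import numpy as np
W=np.load("topW.npy").reshape(-1,3)
for x in range(640,900,20):
    m=(W[:,0]>x)&(W[:,0]<=x+20)&(W[:,1]>20)&(W[:,1]<300); print(x,W[m,2].max().round() if m.any() else None, end="; ")
```

```text
640 161.0; 660 164.0; 680 164.0; 700 11.0; 720 26.0; 740 35.0; 760 113.0; 780 421.0; 800 422.0; 820 422.0; 840 422.0; 860 422.0; 880 421.0;
```

```bash
python3 -m jog '[[0,-0.044,-0.019,0,0,0,0],[0,-0.044,-0.019,0,0,0,0],[0,-0.044,-0.019,0,0,0,0],[0,0,0,0,0,0,0]]'
python3 - <<'E'
from h import *
f=vision.grab_frame("wrist"); crop(f,0,0,512,384,1.5,"w2.png")
find("wrist",["clamp_a_pad","clamp_a_paddle","jar_center"])
o=np.array([619.1,189.,0]);a=-np.radians(3.75);R=np.array([[np.cos(a),-np.sin(a),0],[np.sin(a),np.cos(a),0],[0,0,1]])
W=pts(f);np.save("w2.npy",W)
for n,p in dict(pad=(7,-48,163),nest=(-85,0,12),pivot=(62,0,150)).items():
    q=o+R@np.array(p); print(n,np.round(np.array(proj(f,q))*1.5))
E
```

```text
time_s: 4.28
ee_pos: [679.0, 141.7, 473.3]
ee_rot: [-180.0, -0.0, 176.1]
force: [0.2, 0.7, -0.4]
gripper_width: 0.5
wrist clamp_a_pad [([587.0, 14.0, 70.0], 0.18)]
wrist clamp_a_paddle [([577.0, 189.0, 148.0], 0.67)]
wrist jar_center [([544.0, 186.0, 69.0], 0.68)]
pad [375. 195.]
nest [436.  66.]
pivot [450. 279.]
```

View pics/w2.png

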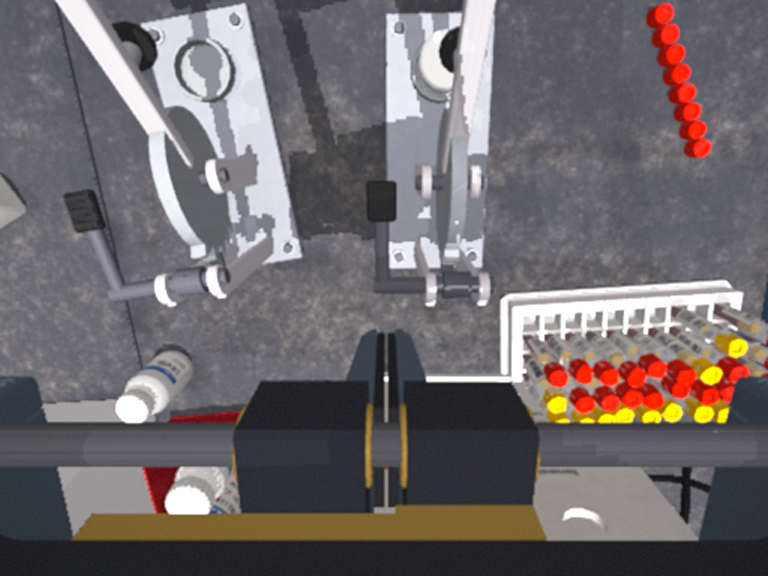

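Run:
```python
from h import *
W=np.load("w2.npy")
b=W[125:143,248:261].reshape(-1,3); print(np.median(b,0).round(1)); q=W[115:155,238:272]; m=np.abs(q[...,2]-163)<6; print(m.sum(),q[m].mean(0),q[m].min(0),q[m].max(0))
```

```text
[nan nan nan]
591 [627.81846159 144.14934904 161.04116115] [614.40274007 134.8941137  157.02618015] [645.75011547 153.37669196 164.1583435 ]
```

```bash
python3 -m jog '[[0,0.027,-0.002,0,0,0,0],[0,0.0275,-0.0015,0,0,0,0],[0,0,0,0.045,0,0,0],[0,0,0,0.045,0,0,0],[0,0,0,0.008,0,0,0],[0,0,0,0,0,0,0]]'
python3 - <<'E'
from h import *
f=vision.grab_frame("side"); crop(f,190,160,300,270,5,"s2.png")
E
```

```text
time_s: 5.22
ee_pos: [622.6, 142.7, 378.0]
ee_rot: [180.0, 0.1, 176.2]
force: [-0.3, -0.7, 1.2]
gripper_width: 0.4
```

View pics/s2.png

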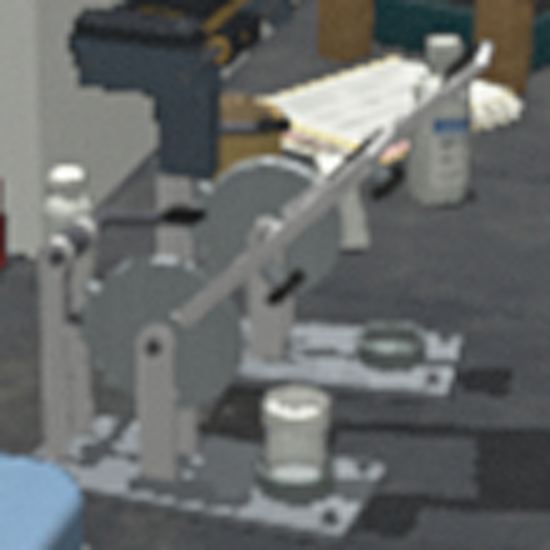

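```bash
python3 -m jog '[[0,0,0,0.015,0,0,0],[0,0,0,0.01,0,0,0],[0,0,0,0.005,0,0,0]]'; python3 -m jog '[[0,0,0,0.005,0,0,0],[0,0,0,0.005,0,0,0],[0,0,0,0.0,0,0,0]]'
```

```text
time_s: 5.65
ee_pos: [622.5, 142.1, 346.5]
ee_rot: [180.0, -0.1, 176.2]
force: [-3.1, 1.0, 4.7]
gripper_width: 0.6
time_s: 6.02
ee_pos: [623.0, 142.1, 336.1]
ee_rot: [-180.0, 0.0, 176.2]
force: [-0.2, 0.4, 0.1]
gripper_width: 0.4
```

```bash
python3 -m jog '[[0,0,0,0.003,0,0,0],[0,0,0,0.003,0,0,0],[0,0,0,0,0,0,0]]'
```

```text
time_s: 6.4
ee_pos: [623.0, 142.0, 334.0]
ee_rot: [180.0, 0.2, 176.2]
force: [-4.6, -1.0, 14.8]
gripper_width: 0.7
```

```bash
python3 -m jog '[[0,0,0,0.002,0,0,0],[0,0,0,0,0,0,0]]'; python3 -m jog '[[0,0,0,-0.01,0,0,0],[0,0,0,-0.03,0,0,0],[0,0,0,-0.045,0,0,0],[0,-0.04,0,-0.03,0,0,0],[0,-0.02,0,0,0,0,0],[0,0,0,0,0,0,0]]'
python3 - <<'E'
from h import *
f=vision.grab_frame("side"); crop(f,190,160,300,270,5,"s3.png")
f=vision.grab_frame("wrist"); crop(f,0,0,512,300,1.5,"w3.png"); W=pts(f); np.save("w3.npy",W)
find("wrist",["clamp_a_pad"])
f=vision.grab_frame("top"); crop(f,170,150,300,250,6,"t3.png")
E
```

```text
time_s: 6.65
ee_pos: [622.9, 141.9, 333.6]
ee_rot: [179.9, 0.3, 176.2]
force: [-6.9, -1.9, 21.0]
gripper_width: 0.5
time_s: 7.4
ee_pos: [683.9, 137.8, 442.5]
ee_rot: [-180.0, -0.0, 176.1]
force: [-0.8, 0.3, -0.4]
gripper_width: 0.8
wrist clamp_a_pad [([676.0, 148.0, 153.0], 0.81)]
```

View pics/s3.png

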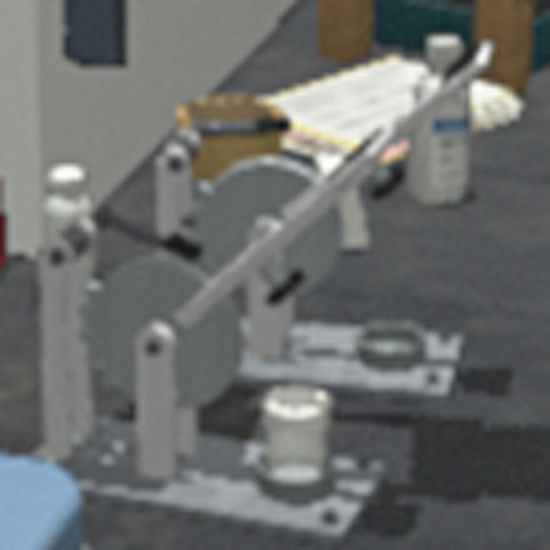

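View pics/w3.png

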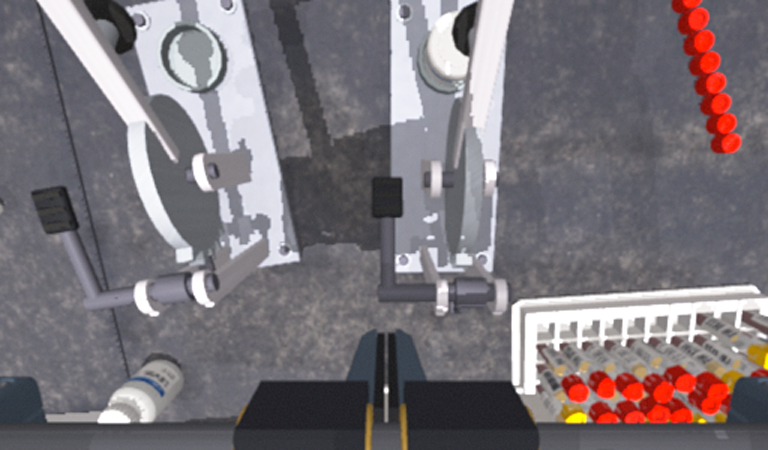

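```bash
python3 -m jog '[[0,0,0,-0.03,0,0,0],[0,0.043,0.0115,0,0,0,0],[0,0.043,0.0115,0,0,0,0],[0,0.043,0.0115,0,0,0,0],[0,0.0415,0.012,0,0,0,0],[0,0,0,0,0,0,0]]'
python3 - <<'E'
from h import *
f=vision.grab_frame("wrist"); crop(f,0,0,512,384,1.5,"w4.png"); W=pts(f)
find("wrist",["clamp_a_paddle"])
for d in vision.silhouettes("wrist","clamp_a_paddle")[:2]:
    s=d["pixels"]; q=W[s]; print(d["p"],s.sum(),np.nanmin(q,0),np.nanmedian(q,0),np.nanmax(q,0))
q=W.reshape(-1,3); m=(q[:,2]>215)&(q[:,2]<260)&(q[:,0]<540)&(q[:,0]>460)&(abs(q[:,1]-197)<40); print(m.sum(),q[m].min(0),q[m].max(0))
E
```

```text
time_s: 8.35
ee_pos: [512.6, 196.5, 474.6]
ee_rot: [180.0, -0.0, 176.3]
force: [-0.0, -0.7, -0.3]
gripper_width: 0.3
wrist clamp_a_paddle [([494.0, 194.0, 242.0], 0.77)]
0.69 2070 [484.34637182 173.94713047   8.7854476 ] [497.46001997 199.59980556 240.8903315 ] [603.19394687 222.09756992 286.71160513]
0.5 994 [ 634.82056844 -157.0373572    -2.34131603] [667.42559951  -5.64904815 154.04768824] [804.93863135  41.74044225 159.5573625 ]
1858 [484.34637182 177.59589211 215.08414281] [518.09753876 222.10828858 247.47188605]
```

View pics/w4.png

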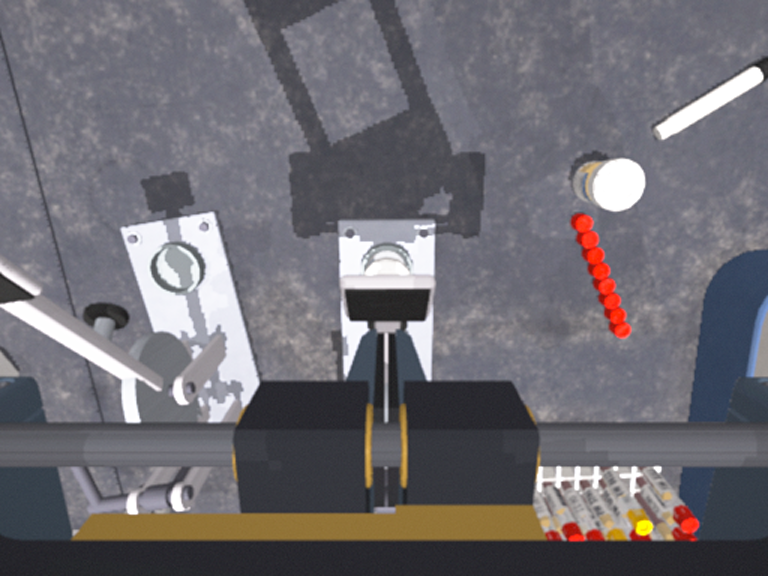

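Run:
```python
import numpy as np
L=184;ph=np.array([.79,.72,.65,.58,.51,.44,.37,.30,.24,.18,.12,.06,0])
u=L*np.cos(ph)-10*np.sin(ph);z=100+L*np.sin(ph)+10*np.cos(ph)
print(np.c_[ph,u,z].round(1)); print(np.c_[np.diff(u),-np.diff(z)].round(1))
```

```text
[[8.000e-01 1.224e+02 2.377e+02]
 [7.000e-01 1.317e+02 2.288e+02]
 [6.000e-01 1.404e+02 2.193e+02]
 [6.000e-01 1.484e+02 2.092e+02]
 [5.000e-01 1.557e+02 1.986e+02]
 [4.000e-01 1.622e+02 1.874e+02]
 [4.000e-01 1.679e+02 1.759e+02]
 [3.000e-01 1.728e+02 1.639e+02]
 [2.000e-01 1.763e+02 1.535e+02]
 [2.000e-01 1.792e+02 1.428e+02]
 [1.000e-01 1.815e+02 1.320e+02]
 [1.000e-01 1.831e+02 1.210e+02]
 [0.000e+00 1.840e+02 1.100e+02]]
[[ 9.3  8.9]
 [ 8.7  9.5]
 [ 8.  10.1]
 [ 7.3 10.6]
 [ 6.5 11.1]
 [ 5.7 11.6]
 [ 4.9 11.9]
 [ 3.5 10.5]
 [ 2.9 10.7]
 [ 2.2 10.8]
 [ 1.6 10.9]
 [ 0.9 11. ]]
```

```bash
python3 -m jog '[[0,0,0.002,0.018,0,0,0],[0,0,0,0.014,0,0,0],[0,0,0,0.005,0,0,0],[0,0,0,0,0,0,0]]'; python3 -m jog '[[0,0,0,0.004,0,0,0],[0,0,0,0.004,0,0,0]]'
```

```text
time_s: 9.0
ee_pos: [516.2, 197.7, 436.4]
ee_rot: [-180.0, -0.0, 176.2]
force: [0.1, 0.7, 0.8]
gripper_width: 0.5
time_s: 9.25
ee_pos: [516.0, 197.9, 429.3]
ee_rot: [180.0, 0.1, 176.2]
force: [1.0, -0.4, 6.5]
gripper_width: 0.6
```

```bash
python3 -m jog '[[0,0.0095,0,0.009,0,0,0],[0,0.0087,0,0.0095,0,0,0],[0,0.008,0,0.010,0,0,0],[0,0,0,0,0,0,0]]'
```

```text
time_s: 9.75
ee_pos: [489.3, 199.7, 399.7]
ee_rot: [180.0, -0.0, 176.2]
force: [1.1, 0.5, 1.4]
gripper_width: 0.4
```

Run:
```python
from h import *
f=vision.grab_frame("side"); crop(f,190,130,330,270,5,"s5.png")
```

```text
(no output)
```

View pics/s5.png

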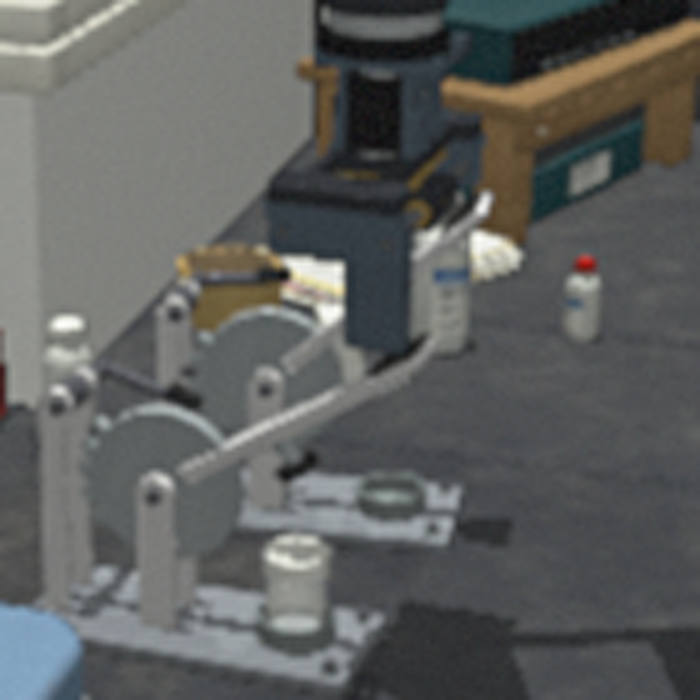

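The near clamp's arm is moving down with the finger on the paddle (about (400,350)), pawl still low at (185,395). Continuing along the circle.

```bash
python3 -m jog '[[0,0.0073,0,0.0106,0,0,0],[0,0.0065,0,0.0111,0,0,0],[0,0.0057,0,0.0116,0,0,0],[0,0.0049,0,0.0119,0,0,0],[0,0.0035,0,0.0105,0,0,0]]';  python3 -m jog '[[0,0.0029,0,0.0107,0,0,0],[0,0.0022,0,0.0108,0,0,0],[0,0.0016,0,0.0109,0,0,0],[0,0,0,0,0,0,0]]'
```

```text
time_s: 10.42
ee_pos: [461.7, 201.5, 343.9]
ee_rot: [180.0, 0.0, 176.2]
force: [2.2, -0.7, 4.5]
gripper_width: 0.7
time_s: 10.92
ee_pos: [454.4, 201.9, 310.7]
ee_rot: [-180.0, -0.2, 176.1]
force: [-0.6, 0.5, -0.3]
gripper_width: 0.1
```

```bash
python3 -m jog '[[0,0.001,0,0.005,0,0,0],[0,0,0,0.003,0,0,0],[0,0,0,0,0,0,0]]';  python3 -m jog '[[0,0,0,0.002,0,0,0],[0,0,0,0,0,0,0]]'
```

```text
time_s: 11.3
ee_pos: [453.8, 202.0, 303.7]
ee_rot: [-180.0, -0.1, 176.2]
force: [-0.2, -0.5, -0.1]
gripper_width: 0.5
time_s: 11.55
ee_pos: [453.9, 202.0, 302.0]
ee_rot: [-180.0, -0.1, 176.2]
force: [-2.6, 0.6, 2.7]
gripper_width: 0.3
```

```bash
python3 -m jog '[[0,0,0,0.002,0,0,0],[0,0,0,0,0,0,0]]';  python3 -m jog '[[0,0,0,0.002,0,0,0],[0,0,0,0,0,0,0],[0,0,0,0,0,0,0]]'
```

```text
time_s: 11.8
ee_pos: [453.9, 202.0, 301.0]
ee_rot: [180.0, -0.0, 176.2]
force: [-4.5, -0.7, 10.5]
gripper_width: 0.7
time_s: 12.18
ee_pos: [453.7, 202.0, 300.8]
ee_rot: [180.0, 0.0, 176.2]
force: [-8.3, -2.3, 22.6]
gripper_width: 0.5
```

```bash
python3 -m jog '[[0,0,0,-0.005,0,0,0],[0,0,0,-0.02,0,0,0],[0,0,0,-0.045,0,0,0],[0,0,0,-0.045,0,0,0],[0,0,0,-0.045,0,0,0],[0,-0.03,0,-0.03,0,0,0],[0,0,0,0,0,0,0],[0,0,0,0,0,0,0]]'
python3 - <<'E'
from h import *
f=vision.grab_frame("side"); crop(f,190,130,330,270,5,"s6.png")
f=vision.grab_frame("wrist"); crop(f,0,0,512,384,1.5,"w6.png"); W=pts(f)
find("wrist",["clamp_a_paddle","jar_center","timer_center"])
find("side",["jar_center","clamp_a_paddle","clamp_a_pad"])
f=vision.grab_frame("top")
find("top",["jar_center","clamp_a_paddle","timer_center","spare_jar_center"])
crop(f,170,150,300,250,6,"t6.png")
E
```

```text
time_s: 13.18
ee_pos: [483.8, 199.9, 486.5]
ee_rot: [-179.9, -0.2, 176.2]
force: [-0.4, 0.1, 0.1]
gripper_width: 0.6
wrist clamp_a_paddle [([454.0, 196.0, 107.0], 0.84), ([534.0, 7.0, 150.0], 0.3)]
wrist jar_center [([525.0, 187.0, 70.0], 0.55)]
wrist timer_center [([531.0, 8.0, 150.0], 0.35)]
side jar_center [([530.0, 213.0, 49.0], 0.6), ([606.0, -200.0, 33.0], 0.4)]
side clamp_a_paddle [([593.0, 195.0, 106.0], 0.57)]
side clamp_a_pad [([673.0, 149.0, 144.0], 0.53), ([592.0, 15.0, 99.0], 0.37), ([529.0, 213.0, 49.0], 0.21)]
top jar_center [([592.0, 190.0, 110.0], 0.67), ([622.0, 182.0, 58.0], 0.65)]
top clamp_a_paddle [([596.0, 190.0, 108.0], 0.79)]
top timer_center [([619.0, -222.0, 50.0], 0.69), ([661.0, -27.0, 157.0], 0.28)]
top spare_jar_center []
```

View pics/s6.png

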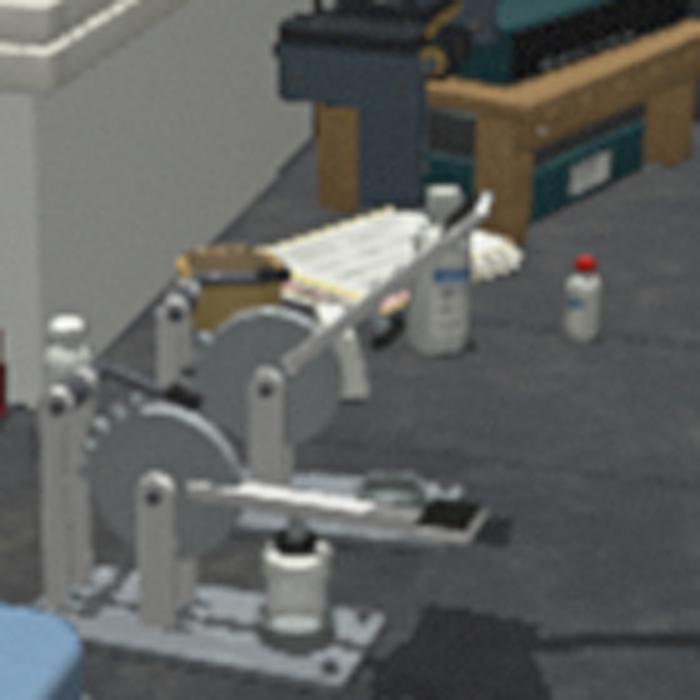

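View pics/w6.png

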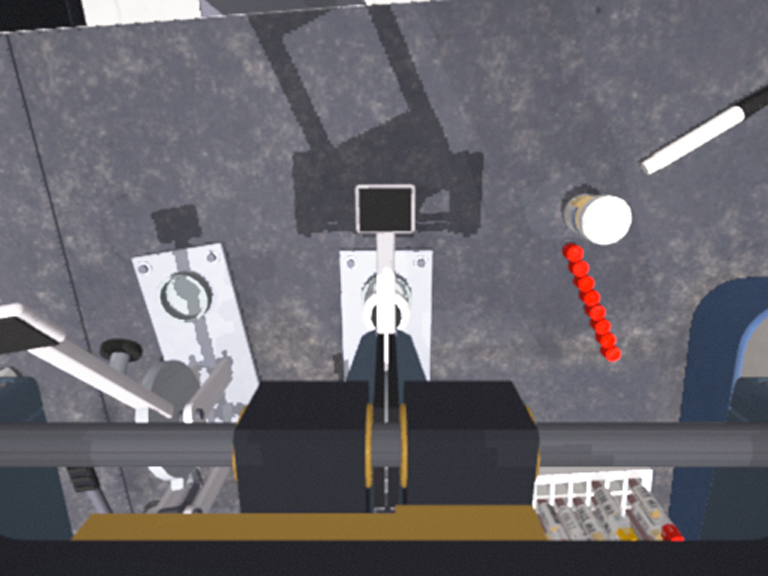

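```bash
python3 -c "
from workcell import ticket; print(ticket.job_done())"
```

```text
the job is handed in; nothing more can be done
None
```

I worked the clamp with the jar (the left one) and handed the job in. With closed fingertips I first pressed its pawl pad down to its stop. Then I pushed the arm down by the paddle along its circle until it stopped, and backed off upwards.

**Pawl:** the fingertips ended 142.6 mm above the worktop, pressing with about 21 N. That is a sink of about 20 mm from the measured pad top, against the 22 mm given. The side view shows the pad still low, both before and after the arm was pushed.

**Arm:** the fingertips stopped at 109.8 mm, against the 110 mm expected, pressing with about 23 N. The last pictures show the arm level with its foot on the jar lid.

**Surroundings:** in the last side and wrist pictures the jar is upright in its nest, and the empty clamp's arm is still up. The timer's measured position has not changed, and I saw nothing else moved.

**Finish:** the robot stands clear, with the fingertips about 295 mm up and the force reading near zero. The clock read about 14 s of the 51 s allowed.

**Disagreements:**
- The pad position differed by 3 to 4 mm between the top and wrist cameras, so I took the middle.
- The networks' pad reports fell on the lever or elsewhere, so I located the pad from the pictures and the clamp geometry instead.
- In the last top picture the networks missed the spare jar and reported "jar" on the clamp arm. The spare jar stands in place in the wrist picture.

The joint angles can't be read directly, so I judged the pawl and arm only from stop heights, forces and pictures.

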